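# Scoop bead blanks into the bowl

### The arm

A 7-joint arm with a two-finger parallel gripper is mounted at the origin on the work surface. World frame = base frame: x ahead of the robot, y to its left, z up, the work surface at z = 0. Lengths are in m, angles in degrees, forces in N, time in s.
With the tool pointing down it reaches from about 0.425 to 0.875 m from the base axis. Payload 4.7 kg.
Tool frame: the origin (TCP) lies on the centre line of the jaws, within the pads' length; the fingertips stand 11 mm ahead of it and the grasp point (between the pads) lies 8 mm behind it (finger_overhang is the x of the fingertips in the tool frame, in m); x points along the fingers, z is the direction in which the jaws open and shut, and the axes are right-handed (so a half turn about x gives the same grasp; the last joint's range is limited). The gripper opens to 87 mm and grips with 3 to 60 N. Pads are 19 mm wide; open, the fingers measure 117 mm over their backs; the gripper's body (75 mm by 190 mm) begins 51 mm behind the grasp point.
Start: joints at [-65.311, 18.392, -4.016, 83.108, 1.295, 78.541, -3.26], TCP at [0.263, 0.594, 0.234] pointing down, gripper open.
Joint ranges: [-163.93, 163.93], [-17.29, 119.83], [-79.2, 71.16], [3.27, 140.29], [-89.18, 269.18], [5.43, 117.66], [-154.24, 154.24]. Speed limits (degrees/s): [147.25, 147.25, 180, 180, 180, 180, 180].

### API

Orientations are given as [roll, pitch, yaw] about the fixed x, y, z axes, in that order (R = Rz(yaw) Ry(pitch) Rx(roll)).
In Python, from cell import get_obs, read_camera, sign_off, cut_out, finger_overhang gives the robot as it stands.
- The arm moves only by the tool servo_tool, never from a script. Its argument "rows" is one flat list of numbers, 5 for each row, row after row: the shift along the world's x, y, z in mm, then the turn about the world's z in degrees, then the closure, from 0 (fully open) to 1 (shut). A call has 1 to 10 rows; each row is the pose to reach, as a shift and turn from the pose commanded when the call began; what a row does not reach only later rows make up. A row lasts 1/12 s, in which the tool goes at most 41.7 mm and 7.16 degrees, less where a joint would pass 70% of its speed; a pose out of reach is approached as far as the arm can. A call with a gripper value outside its range is refused whole. The fingers move at their own pace and stop on an object; "force" is the grip in N (left out, the last holds). Time passes only in rows, so rows that repeat a pose let the fingers close. It gives the time, the measured TCP pose, the force and the opening at its end, in the units of the state.
- get_obs(): the state, without advancing time (a new reading comes with each control period).
- read_camera(name): name is "scene" or "side" or "wrist"; returns a dict with "frame" (420x560x3 uint8, blue, green, red), "range_z" (420x560 float32, m along the optical axis (not along the pixel's ray), 0 where there is no reading), "intrinsics" (3x3 intrinsics, pixels), "k1" (the pictures are not rectified: a ray, as slopes to the right and down, at radius r is drawn at 1 + k1 r^2 times it, then the intrinsics apply), "cam_to_world" (4x4, takes a point from camera to world coordinates); the wrist camera has in their place "tool_from_camera" (4x4, takes a point from camera to tool coordinates, whose origin is the TCP and whose axes are the tool frame's). Camera axes: x right, y down, z forward; pixel columns grow to the right and rows downward; lengths in m; the calibration is good to about 2 mm. A picture is of the moment at which its call begins: read the wrist's pose just before it.
- sign_off(): hands the job in, once; it reports no verdict.
Trained networks look in a picture, given as the dict that the camera call returned (one of the last four; its "shot" number tells which), for a name from the list of things; names that differ only in an ending like _2 or _b are one class to them, and where a whole thing is asked for, a point or a joint stands for the part that bears it (a point fixed in the world has none). Each returns a list of dicts, best first, with "score" (0 to 1); they miss things now and then, are a little off and sometimes report something else, mostly with a low value. They report only what shows in the picture. A call takes as long as a camera call. They do not tell look-alikes from the thing itself.
- cut_out(name, picture): "pixels" (420x560 bool, what is visible of it) and "extent" ([centre column, centre row, width, height] in pixels, round what is visible of it).
The state is a dict: "time_s": time; "qpos": joint angles; "joint_velocities": joint speeds; "effort": joint torques, N m; "tool_pos": TCP position; "tool_rot": TCP orientation; "force": force on the tool from outside, world axes, zero at the start; "wrist_torque": the same for the moment, N m; "grip_width": finger opening in m.
Only numpy, scipy, OpenCV 4.12 (cv2) and the standard library are available. Lean on these libraries where they do the work, as an engineer would, in place of code of your own. Each camera call takes 0.05 s, during which the arm holds its last target.

### The job

Three rough bead blanks lie on the wooden bench hook. Take the small scoop by its upright handle, run it along the board so that it gathers all three blanks against the fence, lift them up together in it and tip them into the wide, low wooden bowl. Then stand the scoop back down upright on its flat bottom, on the bench or on the board.

Things in the scene. Friction and masses are not known exactly. Their poses are not given: they have to be found in the camera images.
- scoop_grip (a point): middle of the scoop's upright wooden handle: 18 mm thick (x), 40 wide (y), 60 high. -x towards the mouth, z up. Steel pan, 180 g, flat floor, 110 mm wide, walls 3 mm thick, up to 34 high. Underside 80 mm below this point, back wall 14 behind, front end of the thin ramped lip 107 in front, at the underside's height. It starts standing on the board, mouth to the fence, turned up to 6 degrees
- fence (a point): foot of the fence of the fixed wooden bench hook, middle of its inner face, at the board's top. x along the board away from the fence, y along the fence, z up. Board 18 mm thick, 200 wide, reaching 265 from the fence; fence 40 high, 200 long. A scoop slid flat along the board (-x) until its lip is at the fence makes the blanks ride up over its lip. Scoop's lip starts about 131 to 141 away
- blank_left: pale wooden faceted lump (uncarved bead), a ball with flats, 27 mm across, 24 high, 12 g, loose on the board between scoop and fence, its middle 35 to 102 mm from the fence; the one towards the fence's +y of three across the scoop's path, all middles within 33 mm of the board's centre line. Slides on the scoop beyond some 20 degrees of tilt, out for sure at 35. Origin at its middle, 12 mm above the board
- blank_middle: pale wooden faceted lump (uncarved bead), a ball with flats, 27 mm across, 24 high, 12 g, loose on the board between scoop and fence, its middle 35 to 102 mm from the fence; the middle one of three across the scoop's path, all middles within 33 mm of the board's centre line. Slides on the scoop beyond some 20 degrees of tilt, out for sure at 35. Origin at its middle, 12 mm above the board
- blank_right: pale wooden faceted lump (uncarved bead), a ball with flats, 27 mm across, 24 high, 12 g, loose on the board between scoop and fence, its middle 35 to 102 mm from the fence; the one towards the fence's -y of three across the scoop's path, all middles within 33 mm of the board's centre line. Slides on the scoop beyond some 20 degrees of tilt, out for sure at 35. Origin at its middle, 12 mm above the board
- bowl: wide, low turned wooden bowl, 140 mm across the rim, 60 mm high, wall 5 mm, loose (300 g), standing on the bench; origin at the middle of its underside, z up. Not the narrow wooden beaker (76 mm across, 95 mm high), which may stand beside it at 140 mm or more from the bowl's middle
Mind the look-alikes: they are no part of the job. Leave any turquoise or yellow look-alike of the blank_left alone.

How it is judged (in metres and radians):
On the way:
1. all three blanks lie in the scoop, lifted clear of the board (x of blank_left in the frame of scoop_grip between -0.115 and 0.015 m and y of blank_left in the frame of scoop_grip between -0.055 and 0.055 m and z of blank_left in the frame of scoop_grip between -0.08 and -0.02 m and x of blank_middle in the frame of scoop_grip between -0.115 and 0.015 m and y of blank_middle in the frame of scoop_grip between -0.055 and 0.055 m and z of blank_middle in the frame of scoop_grip between -0.08 and -0.02 m and x of blank_right in the frame of scoop_grip between -0.115 and 0.015 m and y of blank_right in the frame of scoop_grip between -0.055 and 0.055 m and z of blank_right in the frame of scoop_grip between -0.08 and -0.02 m and height (world z) of scoop_grip above 0.15 m), for 0.2 s.
At the end, for the whole second after the job is handed in: all three blanks at rest inside the bowl (below its rim, within 65 mm of its middle), the bowl standing upright on the bench (within 10 degrees), and the scoop standing on its flat bottom on the bench or the board (upright within 10 degrees) (horizontal distance between each of blank_left, blank_middle, blank_right and bowl below 0.065 m and z of blank_left in the frame of bowl between 0 and 0.06 m and linear speed of each of blank_left, blank_middle, blank_right below 0.05 m/s and z of blank_middle in the frame of bowl between 0 and 0.06 m and z of blank_right in the frame of bowl between 0 and 0.06 m and angle between each of bowl, scoop_grip's own z axis and vertical below 0.17 rad and height (world z) of bowl below 0.03 m and height (world z) of scoop_grip between 0.065 and 0.115 m); the robot touches nothing.
It also fails if it takes over 67 s, if anything falls off the work surface, if the arm or the gripper's body presses on something with over 40 N, if the wrist force passes 120 N, or if a joint passes its speed limit or range.

## Working session

There is one attempt and no reset: what is moved stays moved. The work goes in short steps, Python scripts to look and compute and a tool call to move; the robot and the scene stay as the last step left them, time stands still between calls to the robot, and variables do not carry over. Pictures are saved under pics/ and viewed, and the job is handed in when it is done.

Besides the shell and the picture viewer there is one more tool, called after ">>>" in YAML: its name, and indented under it one key for each argument. servo_tool: Moves the arm, as the interface text tells. Its arguments: {"type":"object","properties":{"rows":{"type":"array"},"force":{"type":"number"}},"required":["rows"]}

```bash
mkdir -p pics; cat > h.py <<'E'
import numpy as np, cv2
from cell import *
def world(p,px,py,z=None):
    K=p["intrinsics"];x=(np.asarray(px,float)-K[0,2])/K[0,0];y=(np.asarray(py,float)-K[1,2])/K[1,1]
    a,b=x.copy(),y.copy()
    for _ in range(10):
        s=1+p["k1"]*(a*a+b*b);a=x/s;b=y/s
    return a,b
def cloud(p,mask=None,T=None):
    d=p["range_z"]; m=d>0
    if mask is not None: m&=mask
    r,c=np.nonzero(m);a,b=world(p,c,r);z=d[r,c]
    P=np.stack([a*z,b*z,z],1)
    if T is None:T=p["cam_to_world"]
    return P@T[:3,:3].T+T[:3,3], r,c
E
python3 - <<'E'
from h import *
o=get_obs();print({k:np.round(v,3) for k,v in o.items()},finger_overhang)
for n in ["scene","side","wrist"]:
    p=read_camera(n);cv2.imwrite(f"pics/{n}0.png",p["frame"])
    if n=="wrist":print(p["tool_from_camera"]);continue
    for t in ["scoop_grip","bowl","blank_left","fence"]:
        for h in cut_out(t,p)[:6]:
            C,r,c=cloud(p,h["pixels"]); print(n,t,round(h["score"],2),np.round(h["extent"]),len(C),np.round(np.median(C,0),3) if len(C) else "",np.round(C.min(0),3),np.round(C.max(0),3))
E
```

```text
{'time_s': np.float64(0.0), 'qpos': array([-65.313,  18.441,  -4.016,  83.175,   1.294,  78.539,  -3.26 ]), 'joint_velocities': array([-0.059,  0.018, -0.003, -0.001, -0.107, -0.009,  0.045]), 'effort': array([-1.0000e-03, -4.9128e+01, -4.0500e-01, -3.1255e+01, -6.4000e-02,
        4.3000e-02,  0.0000e+00]), 'tool_pos': array([0.263, 0.594, 0.232]), 'tool_rot': array([-177.792,   89.89 , -111.669]), 'force': array([-0.603,  0.031,  0.845]), 'wrist_torque': array([-0.01 , -0.061,  0.015]), 'grip_width': np.float64(0.087)} 0.011
scene scoop_grip 0.64 [206. 318.  80.  71.] 3232 [ 0.602 -0.258  0.028] [ 0.505 -0.305  0.016] [ 0.632 -0.182  0.132]
scene bowl 0.93 [343. 235.  62.  53.] 2482 [0.584 0.12  0.034] [ 0.481  0.03  -0.003] [0.668 0.219 0.065]
scene blank_left 0.7 [232. 246.  11.  10.] 105 [ 0.452 -0.09   0.019] [ 0.435 -0.099  0.002] [ 0.461 -0.075  0.026]
scene blank_left 0.65 [267. 270.  13.  15.] 158 [ 0.556 -0.069  0.017] [ 0.525 -0.078 -0.003] [ 0.566 -0.041  0.027]
scene blank_left 0.63 [165. 231.  10.   8.] 93 [ 0.301 -0.175  0.019] [ 0.289 -0.202  0.004] [ 0.355 -0.162  0
[... 719 characters left out ...]
4.  14.  16.] 154 [ 0.553 -0.071  0.02 ] [ 0.542 -0.08   0.008] [ 0.568 -0.056  0.026]
side blank_left 0.56 [266. 285.  12.  14.] 175 [ 0.449 -0.092  0.019] [ 0.438 -0.101 -0.002] [ 0.462 -0.074  0.027]
side blank_left 0.53 [188. 342.  15.  17.] 204 [ 0.298 -0.174  0.021] [ 0.287 -0.183  0.001] [ 0.31  -0.151  0.028]
side fence 0.59 [326. 352. 212. 136.] 14456 [ 0.458 -0.268  0.019] [ 0.354 -0.343 -0.002] [ 0.653 -0.13   0.063]
[[ 8.92993864e-05 -3.04722884e-01  9.52441051e-01 -1.50024565e-01]
 [-9.97812948e-04 -9.52440608e-01 -3.04722649e-01  8.42768045e-02]
 [ 9.99999498e-01 -9.23146467e-04 -3.89108802e-04 -2.60905783e-04]
 [ 0.00000000e+00  0.00000000e+00  0.00000000e+00  1.00000000e+00]]
```

View pics/scene0.png

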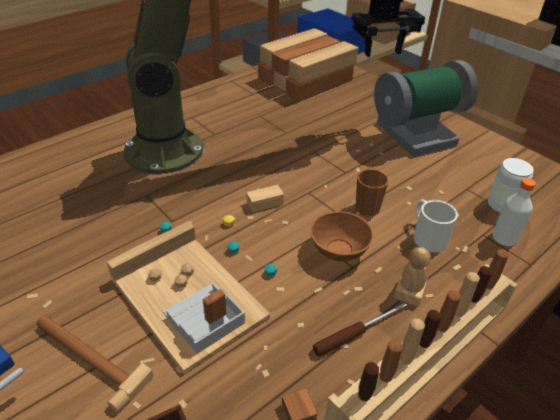

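View pics/side0.png

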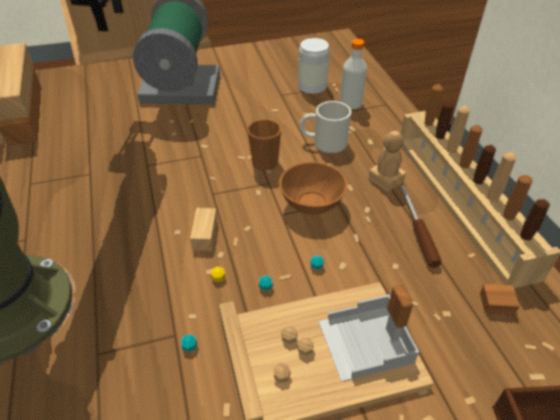

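```bash
cat > m.py <<'E'
from h import *
A=[];
for n in ["scene","side"]:
    p=read_camera(n);C,r,c=cloud(p)
    f=p["frame"][r,c].astype(int)
    R=(C[:,0]>.3)&(C[:,0]<.75)&(C[:,1]>-.42)&(C[:,1]<-.08)
    b=R&(abs(C[:,2]-.018)<.004); 
    rect=cv2.minAreaRect(C[b][:,:2].astype(np.float32));print(n,"board",rect, np.median(C[b][:,2]))
    fe=R&(C[:,2]>.055)&(C[:,2]<.062)&(C[:,0]<.46)
    print("fence top",cv2.minAreaRect(C[fe][:,:2].astype(np.float32)))
    hd=R&(C[:,2]>.075)&(C[:,2]<.17); P=C[hd]
    print("handle",P.min(0),P.max(0),cv2.minAreaRect(P[:,:2].astype(np.float32)))
    top=P[P[:,2]>np.quantile(P[:,2],.97)-.006]; print("top",top.mean(0),cv2.minAreaRect(top[:,:2].astype(np.float32)))
    w=R&(C[:,2]>.03)&(C[:,2]<.075)&(C[:,0]>.48); print("walls",cv2.minAreaRect(C[w][:,:2].astype(np.float32)))
    bl=R&(C[:,2]>.026)&(C[:,2]<.048)&(C[:,0]>.37)&(C[:,0]<.51)
    A.append((C,f))
    for h in cut_out("bowl",p)[:1]:
        B=C[(C[:,2]>.052)&(C[:,2]<.066)&(C[:,0]>.45)&(C[:,0]<.72)&(C[:,1]>0)&(C[:,1]<.24)]
        B=B[np.hypot(B[:,0]-.6,B[:,1]-.115)<.1]
        print("rim",cv2.minEnclosingCircle(B[:,:2].astype(np.float32)))
    # top-down map 1px=1mm
    im=np.zeros((400,450,3),np.uint8)
    x=((C[:,0]-.3)*1000).astype(int);y=((.0-C[:,1])*1000).astype(int)
    k=(x>=0)&(x<450)&(y>=0)&(y<400)&(C[:,2]<.2);im[y[k],x[k]]=f[k]
    cv2.imwrite(f"pics/td_{n}.png",cv2.dilate(im,np.ones((2,2))))
E
python3 m.py
```

```text
scene board ((0.4788384735584259, -0.23211193084716797), (0.27726513147354126, 0.38243716955184937), 73.30811309814453) 0.01885310383719674
fence top ((0.3659975528717041, -0.24124044179916382), (0.1987844854593277, 0.03137703239917755), 89.21338653564453)
handle [ 0.6076178  -0.26987405  0.07509483] [ 0.62661665 -0.22918676  0.13234458] ((0.617068350315094, -0.24952101707458496), (0.04075058549642563, 0.018853701651096344), 89.51050567626953)
top [ 0.61754454 -0.25029693  0.12827802] ((0.6170335412025452, -0.24940982460975647), (0.039087578654289246, 0.018782243132591248), 89.51050567626953)
walls ((0.6235777735710144, -0.30361270904541016), (0.14996513724327087, 0.29740816354751587), 39.554813385009766)
rim ((0.5985730290412903, 0.10083000361919403), 0.07134692370891571)
side board ((0.5308195352554321, -0.24045799672603607), (0.29457974433898926, 0.48028844594955444), 81.48931884765625) 0.0187205119815409
fence top ((0.367268830537796, -0.23967191576957703), (0.19955961406230927, 0.02524413727223873), 89.67757415771484)
handle [ 0.60784852 -0.26993227  0.07538526] [ 0.62681571 -0.22993214  0.13136349] ((0.6173439025878906, -0.24992479383945465), (0.01898004114627838, 0.039962440729141235), 0.19376139342784882)
top [ 0.61661259 -0.25129541  0.12780079] ((0.6177675127983093, -0.2499181628227234), (0.01815374195575714, 0.03994017466902733), 0.3071489930152893)
walls ((0.6236910223960876, -0.3106016218662262), (0.15401282906532288, 0.302006334066391), 36.93034744262695)
rim ((0.600570559501648, 0.0999036654829979), 0.07145442813634872)
```

View pics/td_side.png

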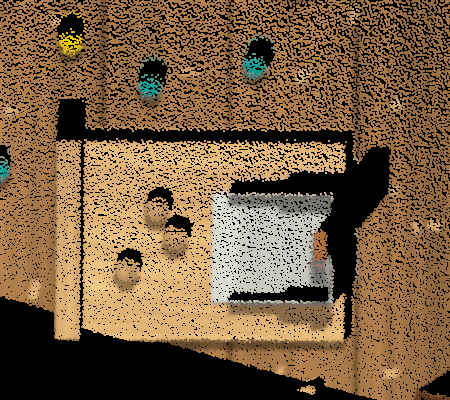

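View pics/td_scene.png

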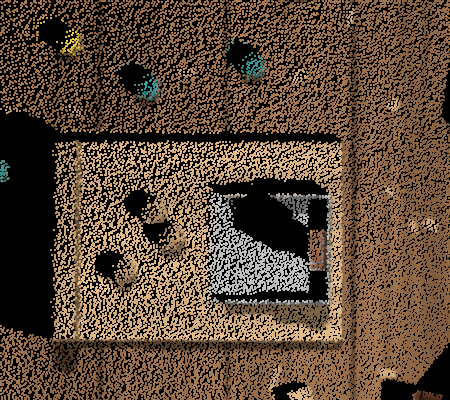

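```bash
python3 - <<'E'
from h import *
from scipy.spatial.transform import Rotation as R
o=get_obs();M=R.from_euler('xyz',o["tool_rot"],degrees=True).as_matrix();print(np.round(M,3))
z=M[:,2];a=np.degrees(np.arctan2(z[1],z[0]));print("jaw ang",a,"turn",(90-a+90)%180-90)
print(np.round((np.array([.617,-.2497,.076])-o["tool_pos"])*1000,1))
E
```

```text
[[ 0.    -0.914  0.405]
 [ 0.     0.405  0.914]
 [-1.     0.     0.   ]]
jaw ang 66.12093100305022 turn 23.879068996949783
[ 353.8 -844.1 -157.6]
```

>>> servo_tool:
  rows: [16, -38, 0, 2, 0, 32, -76, 0, 4, 0, 48, -115, 0, 6, 0, 64, -153, 0, 8, 0, 80, -192, 0, 10, 0, 97, -230, 0, 12, 0, 113, -268, 0, 14, 0, 129, -307, 0, 16, 0, 145, -345, 0, 18, 0, 161, -384, 0, 20, 0]
  force: 40

```text
time_s: 1.58
tool_pos: [0.4244, 0.209, 0.234]
tool_rot: [-40.6, 89.9, 45.6]
force: [0.7, -0.1, -0.2]
grip_width: 0.0869
```

>>> servo_tool:
  rows: [16, -38, 0, 2, 0, 32, -76, 0, 4, 0, 48, -115, 0, 4, 0, 64, -153, 0, 4, 0, 80, -192, 0, 4, 0, 97, -230, 0, 4, 0, 113, -268, 0, 4, 0, 129, -307, 0, 4, 0, 145, -345, 0, 4, 0, 161, -384, 0, 4, 0]

```text
time_s: 2.42
tool_pos: [0.5854, -0.1742, 0.234]
tool_rot: [-77.8, 89.9, 12.3]
force: [1.0, -0.2, 0.5]
grip_width: 0.0871
```

>>> servo_tool:
  rows: [16, -38, 0, 0, 0, 32, -76, 0, 0, 0, 32, -76, -30, 0, 0, 32, -76, -60, 0, 0, 32, -76, -60, 0, 0, 32, -76, -60, 0, 0]

```text
time_s: 2.92
tool_pos: [0.6158, -0.2476, 0.1721]
tool_rot: [68.0, 89.8, 158.2]
force: [0.4, 0.5, 0.4]
grip_width: 0.0871
```

```bash
python3 - <<'E'
from h import *
from scipy.spatial.transform import Rotation as R
o=get_obs();M=R.from_euler('xyz',o["tool_rot"],degrees=True).as_matrix()
print(o["tool_pos"],np.round(M,3))
p=read_camera("wrist");cv2.imwrite("pics/w1.png",p["frame"])
T=np.eye(4);T[:3,:3]=M;T[:3,3]=o["tool_pos"];T=T@p["tool_from_camera"]
C,r,c=cloud(p,None,T)
h=C[(C[:,2]>.07)&(C[:,2]<.135)&(abs(C[:,0]-.617)<.05)&(abs(C[:,1]+.25)<.05)]
print(len(h),h.min(0),h.max(0),cv2.minAreaRect(h[:,:2].astype(np.float32)))
for n in ["scene","side"]:
    p=read_camera(n)
    C,r,c=cloud(p)
    f=p["frame"][r,c].astype(int)
    w=(C[:,0]>.49)&(C[:,0]<.64)&(C[:,1]>-.33)&(C[:,1]<-.18)&(C[:,2]>.035)&(C[:,2]<.06)
    print(n,cv2.minAreaRect(C[w][:,:2].astype(np.float32)))
    for m in cut_out("blank_left",p):
        B=C[m["pixels"][r,c]]
        q=np.median(B,0)
        if .38<q[0]<.51 and -.33<q[1]<-.15: print(n,m["score"],q,B[B[:,2]>.03].min(0),B[B[:,2]>.03].max(0))
E
```

```text
[ 0.61579836 -0.24755589  0.17208266] [[-0.004 -1.    -0.003]
 [ 0.001 -0.003  1.   ]
 [-1.     0.004  0.001]]
3442 [ 0.60750171 -0.26868329  0.07056057] [ 0.62549617 -0.22868364  0.12896932] ((0.616588830947876, -0.2487102448940277), (0.04000050947070122, 0.01796903647482395), 89.55780029296875)
scene ((0.5789016485214233, -0.2485741376876831), (0.1110231801867485, 0.10717163980007172), 89.91854858398438)
side ((0.5805391073226929, -0.2489929497241974), (0.11234429478645325, 0.10626652091741562), 89.02286529541016)
side 0.53 [ 0.45409498 -0.21509425  0.03940901] [ 0.44427669 -0.22251808  0.03004356] [ 0.46477799 -0.20026806  0.04524114]
```

View pics/w1.png

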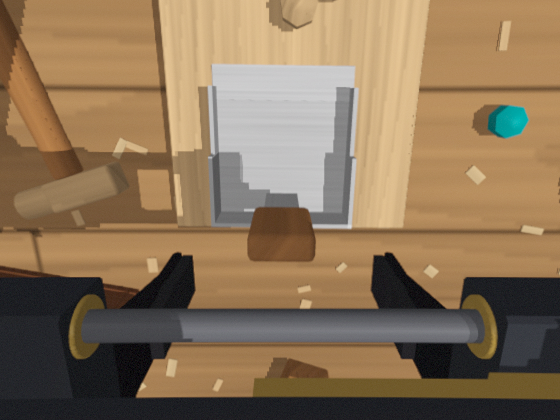

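>>> servo_tool:
  rows: [1, -1, -25, 0, 0, 1, -1, -50, 0, 0, 1, -1, -75, 0, 0, 1, -1, -90, 0, 0, 1, -1, -97, 0, 0, 1, -1, -97, 0, 0.2, 1, -1, -97, 0, 0.4, 1, -1, -97, 0, 0.8, 1, -1, -97, 0, 1, 1, -1, -97, 0, 1]
  force: 60

```text
time_s: 4.0
tool_pos: [0.6185, -0.2499, 0.078]
tool_rot: [-103.1, 89.9, -13.0]
force: [-0.3, -0.3, 0.1]
grip_width: 0.0616
```

>>> servo_tool:
  rows: [0, 0, 0, 0, 1, 0, 0, 0, 0, 1, 0, 0, 0, 0, 1, 0, 0, 0, 0, 1]

```text
time_s: 4.33
tool_pos: [0.6178, -0.2494, 0.0768]
tool_rot: [-33.1, 90.0, 57.1]
force: [0.1, 0.1, 0.4]
grip_width: 0.0395
```

>>> servo_tool:
  rows: [0, 1, 0, 0, 1, 0, 3, 0, 0, 1, 0, 5, 0, 0, 1, 0, 7, 0, 0, 1, -3, 7, 0, 0, 1, -6, 7, 0, 0, 1, -10, 7, 0, 0, 1, -10, 7, 0, 0, 1]

```text
time_s: 5.0
tool_pos: [0.607, -0.2424, 0.0768]
tool_rot: [18.2, 90.0, 108.3]
force: [-0.4, 0.4, 2.2]
grip_width: 0.0396
```

```bash
python3 - <<'E'
from h import *
o=get_obs();print(o["tool_pos"],o["force"])
for n in ["scene","side"]:
    p=read_camera(n);cv2.imwrite(f"pics/{n}2.png",cv2.resize(p["frame"][220:420,100:460],None,fx=2.2,fy=2.2))
    C,r,c=cloud(p)
    g=(C[:,2]>.027)&(C[:,2]<.05)&(C[:,0]>.385)&(C[:,0]<.5)&(abs(C[:,1]+.24)<.09)
    im=np.zeros((420,560),np.uint8);im[r[g],c[g]]=1
    k,l,s,_=cv2.connectedComponentsWithStats(im)
    for i in range(1,k):
        B=C[g][l[r[g],c[g]]==i]
        if len(B)>15:print(n,len(B),B.min(0),B.max(0))
E
```

```text
[ 0.6069572  -0.24235177  0.07676365] [-0.35733653  0.39797115  2.23071265]
scene 131 [ 0.41384112 -0.28242765  0.02713842] [ 0.43952789 -0.25678895  0.045852  ]
side 220 [ 0.44409179 -0.22370083  0.02721506] [ 0.46911518 -0.19685226  0.04562203]
side 228 [ 0.4617942  -0.25088444  0.02715518] [ 0.4868603  -0.22369592  0.04472895]
side 265 [ 0.41309702 -0.28419572  0.02716249] [ 0.4388714  -0.25792082  0.04503313]
```

View pics/side2.png

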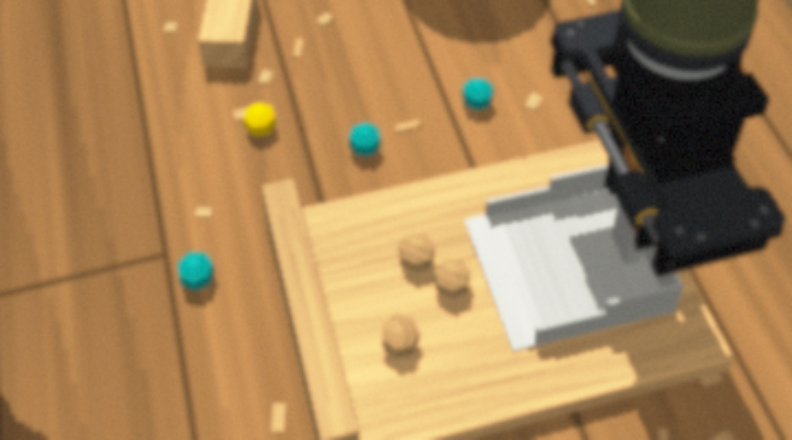

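>>> servo_tool:
  rows: [-4, 0, 0, 0, 1, -10, 0, 0, 0, 1, -16, 0, 0, 0, 1, -22, 0, 0, 0, 1, -28, 0, 0, 0, 1, -34, 0, 0, 0, 1, -40, 0, 0, 0, 1, -46, 0, 0, 0, 1, -52, 0, 0, 0, 1, -58, 0, 0, 0, 1]

```text
time_s: 5.93
tool_pos: [0.5493, -0.2425, 0.0767]
tool_rot: [-86.5, 90.0, 3.6]
force: [0.8, 0.1, 3.3]
grip_width: 0.0397
```

>>> servo_tool:
  rows: [-6, 0, 0, 0, 1, -12, 0, 0, 0, 1, -18, 0, 0, 0, 1, -24, 0, 0, 0, 1, -30, 0, 0, 0, 1, -36, 0, 0, 0, 1, -40, 0, 0, 0, 1, -44, 0, 0, 0, 1, -48, 0, 0, 0, 1, -52, 0, 0, 0, 1]

```text
time_s: 6.77
tool_pos: [0.4976, -0.2425, 0.0767]
tool_rot: [-84.6, 90.0, 5.5]
force: [3.1, -0.2, 3.5]
grip_width: 0.0397
```

```bash
cat > look.py <<'E'
from h import *
import sys
t=sys.argv[1]
o=get_obs();print(o["time_s"],o["tool_pos"],o["force"],o["grip_width"])
x0,x1,y0,y1=map(int,sys.argv[3:7]) if len(sys.argv)>3 else (100,460,220,420)
p=read_camera(sys.argv[2]);f=p["frame"][y0:y1,x0:x1];s=min(800/f.shape[1],600/f.shape[0])*.95
cv2.imwrite(f"pics/{t}.png",cv2.resize(f,None,fx=s,fy=s,interpolation=cv2.INTER_CUBIC))
E
python3 look.py s3 side 180 460 260 420; python3 look.py c3 scene 80 280 200 380
```

```text
6.7667 [ 0.49755428 -0.24246745  0.0766793 ] [ 3.06576219 -0.16913565  3.50324996] 0.039742030566008744
6.8167 [ 0.49677421 -0.24261982  0.07671112] [0.67319982 1.49299423 5.18621492] 0.03949652082352151
```

View pics/s3.png

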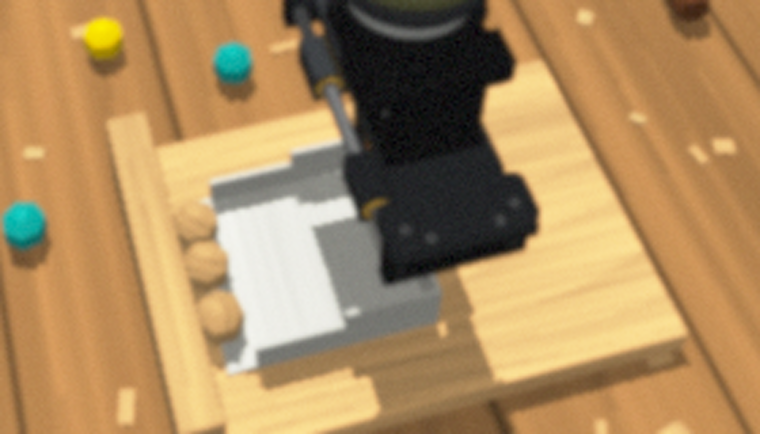

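View pics/c3.png

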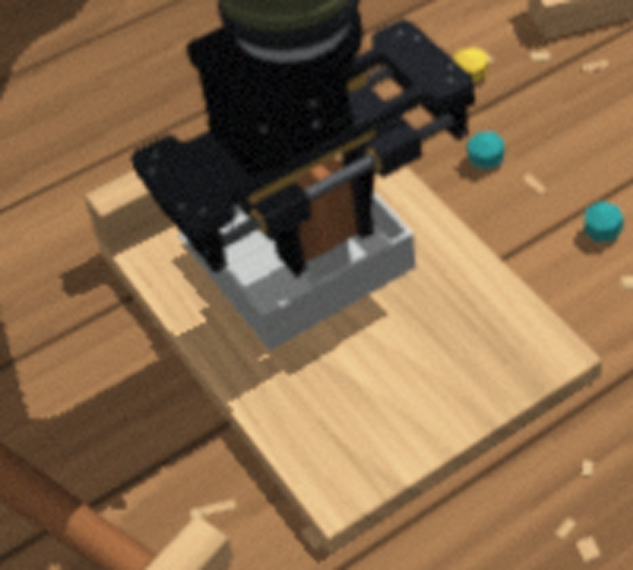

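>>> servo_tool:
  rows: [-2, 0, 0, 0, 1, -4, 0, 0, 0, 1, -6, 0, 0, 0, 1, -7, 0, 0, 0, 1, -8, 0, 0, 0, 1, -8, 0, 0, 0, 1]

```text
time_s: 7.37
tool_pos: [0.4896, -0.2425, 0.0767]
tool_rot: [-14.9, 90.0, 75.2]
force: [1.4, -0.1, 5.3]
grip_width: 0.0395
```

```bash
python3 look.py s4 side 180 460 260 420
```

```text
7.3667 [ 0.48956286 -0.24252514  0.07666655] [ 1.44045054 -0.14718221  5.26775021] 0.03949784538777614
```

View pics/s4.png

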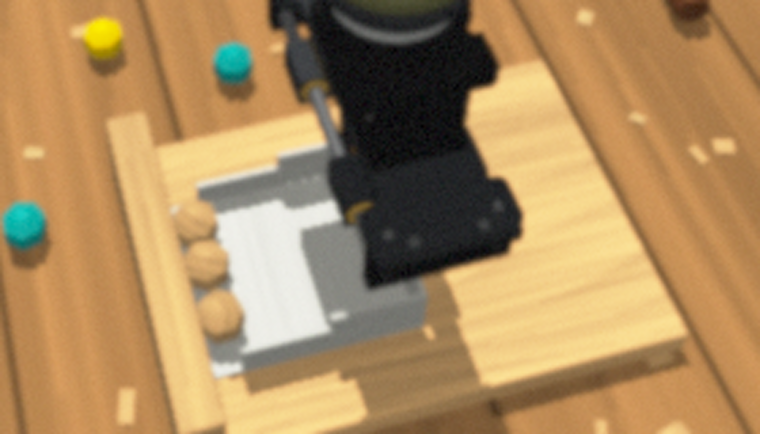

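Force is still small; continue 3 mm more until the lip meets the fence, watching force.

>>> servo_tool:
  rows: [-1, 0, 0, 0, 1, -1, 0, 0, 0, 1, -2, 0, 0, 0, 1, -2, 0, 0, 0, 1, -2, 0, 0, 0, 1]

```text
time_s: 7.83
tool_pos: [0.4877, -0.2425, 0.0767]
tool_rot: [-55.4, 90.0, 34.7]
force: [2.9, 0.4, 5.3]
grip_width: 0.0397
```

```bash
python3 - <<'E'
from h import *
print(get_obs()["force"])
p=read_camera("side");C,r,c=cloud(p)
g=(C[:,2]>.032)&(C[:,2]<.06)&(C[:,0]>.381)&(C[:,0]<.43)&(C[:,1]<-.2+.01)&(C[:,1]>-.29)
f=p["frame"][r,c].astype(int);g&=(f[:,2]-f[:,0]>30)
q=C[g]
for a in np.arange(-.29,-.19,.01):
    k=q[(q[:,1]>=a)&(q[:,1]<a+.01)]
    if len(k):print(round(a,3),len(k),k.min(0),k.max(0))
k=(C[:,2]>.05)&(C[:,2]<.062)&(C[:,0]<.40)&(C[:,0]>.33)&(abs(C[:,1]+.24)<.08);print("fence top x",np.quantile(C[k][:,0],[.02,.98]))
E
```

```text
[2.8640107  0.39989106 5.32531112]
-0.29 34 [ 0.38512788 -0.28291856  0.03215897] [ 0.40041999 -0.28002075  0.04295485]
-0.28 135 [ 0.3811597  -0.27990925  0.03209718] [ 0.40578488 -0.27017885  0.04917688]
-0.27 73 [ 0.38171532 -0.26997265  0.03928686] [ 0.40499866 -0.2602959   0.04834229]
-0.26 12 [ 0.38417934 -0.25997182  0.03785208] [ 0.40289264 -0.2543197   0.04398413]
-0.25 119 [ 0.38174691 -0.24974744  0.03215939] [ 0.40461716 -0.24009281  0.04771381]
-0.24 86 [ 0.38164426 -0.23986745  0.03707968] [ 0.40580989 -0.23008848  0.04825348]
-0.23 45 [ 0.38534186 -0.22962409  0.03333054] [ 0.40284031 -0.22001851  0.04502511]
-0.22 113 [ 0.38161019 -0.21992888  0.03200007] [ 0.40542022 -0.21006156  0.04893414]
-0.21 61 [ 0.38203652 -0.20995935  0.03915628] [ 0.40497836 -0.20024259  0.04803843]
-0.2 7 [ 0.38627882 -0.19950909  0.03747873] [ 0.40075827 -0.19002917  0.04220144]
fence top x [0.35497859 0.37903187]
```

>>> servo_tool:
  rows: [-1, 0, 0, 0, 1, -1, 0, 0, 0, 1, -1, 0, 1, 0, 1, -1, 0, 3, 0, 1, -1, 0, 6, 0, 1, -1, 0, 9, 0, 1, -1, 0, 12, 0, 1, -1, 0, 14, 0, 1, -1, 0, 15, 0, 1, -1, 0, 15, 0, 1]

```text
time_s: 8.72
tool_pos: [0.4866, -0.2425, 0.0919]
tool_rot: [-24.7, 90.0, 65.4]
force: [3.0, 0.9, -1.5]
grip_width: 0.0395
```

```bash
python3 look.py s5 side 180 460 260 420
```

```text
8.7167 [ 0.48664776 -0.24254072  0.09186277] [ 3.02031868  0.93644089 -1.45495224] 0.039507266010029136
```

View pics/s5.png

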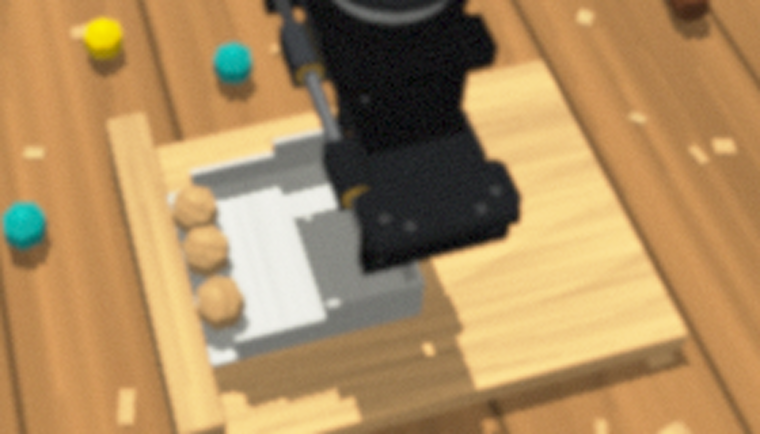

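>>> servo_tool:
  rows: [0, 0, 1, 0, 1, 0.5, 0, 3, 0, 1, 1, 0, 5, 0, 1, 1, 0, 8, 0, 1, 1, 0, 11, 0, 1, 1, 0, 14, 0, 1, 1, 0, 17, 0, 1, 1, 0, 19, 0, 1, 1, 0, 20, 0, 1, 1, 0, 20, 0, 1]

```text
time_s: 9.6
tool_pos: [0.4873, -0.2426, 0.1117]
tool_rot: [67.8, 90.0, 157.9]
force: [0.1, 0.4, -2.4]
grip_width: 0.0395
```

```bash
python3 look.py s6 side 180 460 240 400
```

```text
9.6 [ 0.48728622 -0.24264185  0.11169911] [ 0.11046849  0.39866576 -2.43934842] 0.039495227823654354
```

View pics/s6.png

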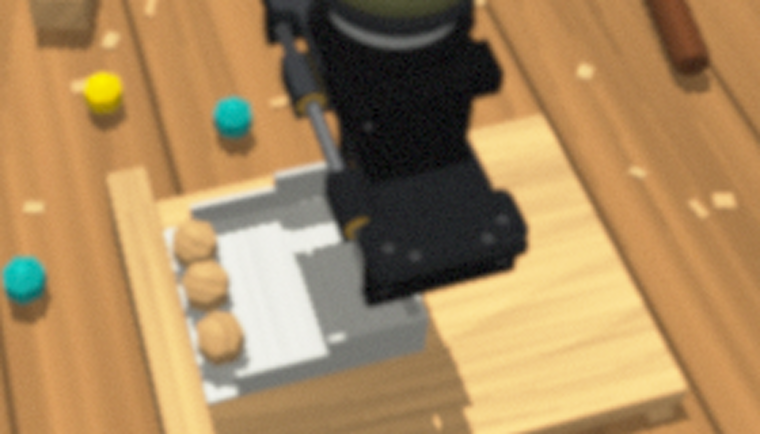

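>>> servo_tool:
  rows: [0, 0, 1, 0, 1, 0, 0, 3, 0, 1, 0, 0, 6, 0, 1, 0, 0, 10, 0, 1, 0, 0, 15, 0, 1, 0, 0, 20, 0, 1, 0, 0, 25, 0, 1, 0, 0, 30, 0, 1, 0, 0, 35, 0, 1, 0, 0, 40, 0, 1]

```text
time_s: 10.48
tool_pos: [0.4877, -0.2426, 0.1522]
tool_rot: [-75.4, 90.0, 14.7]
force: [0.5, -0.1, -1.5]
grip_width: 0.0398
```

>>> servo_tool:
  rows: [0, 0, 4, 0, 1, 0, 0, 8, 0, 1, 0, 0, 12, 0, 1, 0, 0, 15, 0, 1, 0, 0, 17, 0, 1, 0, 0, 18, 0, 1, 0, 0, 18, 0, 1]

```text
time_s: 11.07
tool_pos: [0.4878, -0.2426, 0.1697]
tool_rot: [-81.4, 90.0, 8.7]
force: [-0.0, -0.5, -2.5]
grip_width: 0.0395
```

```bash
python3 look.py s7 side 180 460 200 360; python3 look.py w7 wrist 0 560 0 420
```

```text
11.0667 [ 0.48776361 -0.24255996  0.16974207] [-0.0214445  -0.45961445 -2.53686474] 0.039543770485604646
11.1167 [ 0.4876597  -0.24249698  0.16953719] [ 0.19442362 -0.67670651 -2.11611095] 0.039615959816854375
```

View pics/s7.png

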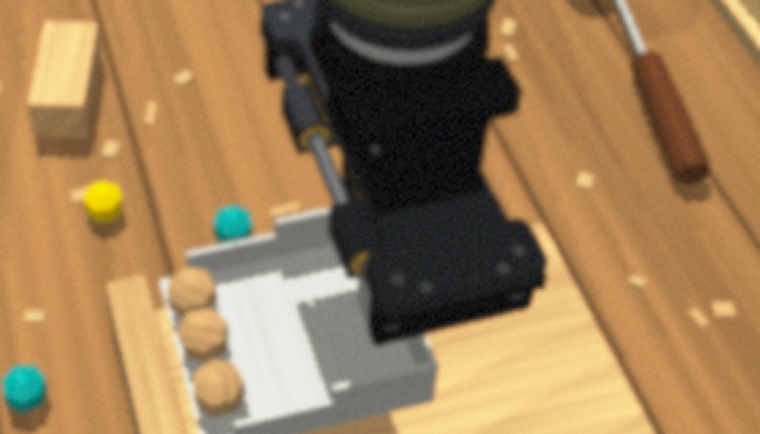

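View pics/w7.png

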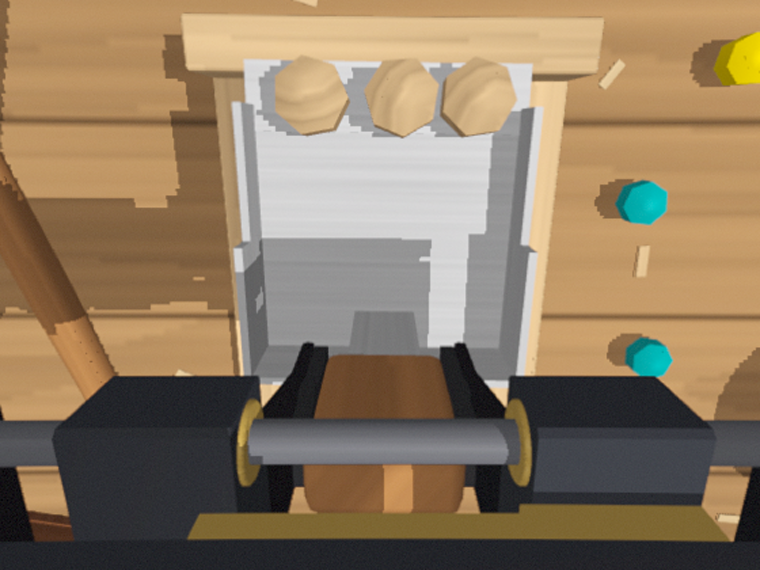

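```bash
python3 - <<'E'
import numpy as np
t=np.arange(37)/36;s=10*t**3-15*t**4+6*t**5
X=np.round(190*s,1);Y=np.round(343*s,1)
for a in range(0,36,9):
    print([v for k in range(a+1,a+10) for v in (round(X[k]-X[a],1),round(Y[k]-Y[a],1),0,0,1)])
E
```

```text
[np.float64(0.0), np.float64(0.1), 0, 0, 1, np.float64(0.3), np.float64(0.5), 0, 0, 1, np.float64(1.0), np.float64(1.7), 0, 0, 1, np.float64(2.2), np.float64(4.0), 0, 0, 1, np.float64(4.1), np.float64(7.4), 0, 0, 1, np.float64(6.7), np.float64(12.2), 0, 0, 1, np.float64(10.2), np.float64(18.4), 0, 0, 1, np.float64(14.5), np.float64(26.2), 0, 0, 1, np.float64(19.7), np.float64(35.5), 0, 0, 1]
[np.float64(5.9), np.float64(10.8), 0, 0, 1, np.float64(12.7), np.float64(23.0), 0, 0, 1, np.float64(20.2), np.float64(36.5), 0, 0, 1, np.float64(28.3), np.float64(51.2), 0, 0, 1, np.float64(37.0), np.float64(66.9), 0, 0, 1, np.float64(46.2), np.float64(83.4), 0, 0, 1, np.float64(55.7), np.float64(100.6), 0, 0, 1, np.float64(65.4), np.float64(118.2), 0, 0, 1, np.float64(75.3), np.float64(136.0), 0, 0, 1]
[np.float64(9.9), np.float64(17.8), 0, 0, 1, np.float64(19.6), np.float64(35.4), 0, 0, 1, np.float64(29.1), np.float64(52.6), 0, 0, 1, np.float64(38.3), np.float64(69.1), 0, 0, 1, np.float64(47.0), np.float64(84.8), 0, 0, 1, np.float64(55.1), np.float64(99.5), 0, 0, 1, np.float64(62.6), np.float64(113.0), 0, 0, 1, np.float64(69.4), np.float64(125.2), 0, 0, 1, np.float64(75.3), np.float64(136.0), 0, 0, 1]
[np.float64(5.2), np.float64(9.3), 0, 0, 1, np.float64(9.5), np.float64(17.1), 0, 0, 1, np.float64(13.0), np.float64(23.3), 0, 0, 1, np.float64(15.6), np.float64(28.1), 0, 0, 1, np.float64(17.5), np.float64(31.5), 0, 0, 1, np.float64(18.7), np.float64(33.8), 0, 0, 1, np.float64(19.4), np.float64(35.0), 0, 0, 1, np.float64(19.7), np.float64(35.4), 0, 0, 1, np.float64(19.7), np.float64(35.5), 0, 0, 1]
```

>>> servo_tool:
  rows: [0, 0, 0, 0, 1, 0.5, 0.5, 0, 0, 1, 1, 2, 0, 0, 1, 2, 4, 0, 0, 1, 4, 7.5, 0, 0, 1, 7, 12, 0, 0, 1, 10, 18.5, 0, 0, 1, 14.5, 26, 0, 0, 1, 20, 35.5, 0, 0, 1]

```text
time_s: 11.92
tool_pos: [0.5081, -0.2063, 0.1696]
tool_rot: [-60.7, 90.0, 29.4]
force: [-0.0, -0.3, -2.3]
grip_width: 0.0399
```

>>> servo_tool:
  rows: [6, 11, 0, 0, 1, 13, 23, 0, 0, 1, 20, 36.5, 0, 0, 1, 28, 51, 0, 0, 1, 37, 67, 0, 0, 1, 46, 83.5, 0, 0, 1, 55.5, 100.5, 0, 0, 1, 65.5, 118, 0, 0, 1, 75.5, 136, 0, 0, 1]

```text
time_s: 12.67
tool_pos: [0.584, -0.0687, 0.1695]
tool_rot: [3.2, 90.0, 93.3]
force: [-0.2, -0.4, -1.8]
grip_width: 0.0395
```

>>> servo_tool:
  rows: [10, 18, 0, 0, 1, 19.5, 35.5, 0, 0, 1, 29, 52.5, 0, 0, 1, 38.5, 69, 0, 0, 1, 47, 85, 0, 0, 1, 55, 99.5, 0, 0, 1, 62.5, 113, 0, 0, 1, 69.5, 125, 0, 0, 1, 75.5, 136, 0, 0, 1]

```text
time_s: 13.42
tool_pos: [0.6594, 0.0662, 0.1694]
tool_rot: [143.6, 90.0, -126.3]
force: [0.7, 0.0, -2.5]
grip_width: 0.0397
```

>>> servo_tool:
  rows: [5, 9, 0, 0, 1, 9.5, 17, 0, 0, 1, 13, 23.5, 0, 0, 1, 15.5, 28, 0, 0, 1, 17.5, 31.5, 0, 0, 1, 18.5, 34, 0, 0, 1, 19.5, 35, 0, 0, 1, 20, 35.5, 0, 0, 1, 20, 35.5, 0, 0, 1]

```text
time_s: 14.17
tool_pos: [0.6787, 0.1001, 0.1697]
tool_rot: [-134.9, 90.0, -44.8]
force: [0.0, -0.3, -2.6]
grip_width: 0.0394
```

```bash
python3 look.py s8 side 180 460 60 260; python3 look.py w8 wrist 0 560 0 420;python3 look.py c8 scene 250 450 100 280
```

```text
14.1667 [0.67871583 0.10010443 0.16966851] [ 0.04923432 -0.32425806 -2.60447322] 0.03938089001785472
14.2167 [0.67868637 0.09995089 0.16969733] [ 0.80994985  0.35778541 -3.62422776] 0.039672754147327634
14.2667 [0.67863566 0.09994938 0.16965702] [-0.00813854 -0.64778225 -2.51412975] 0.03961235214996241
```

View pics/s8.png

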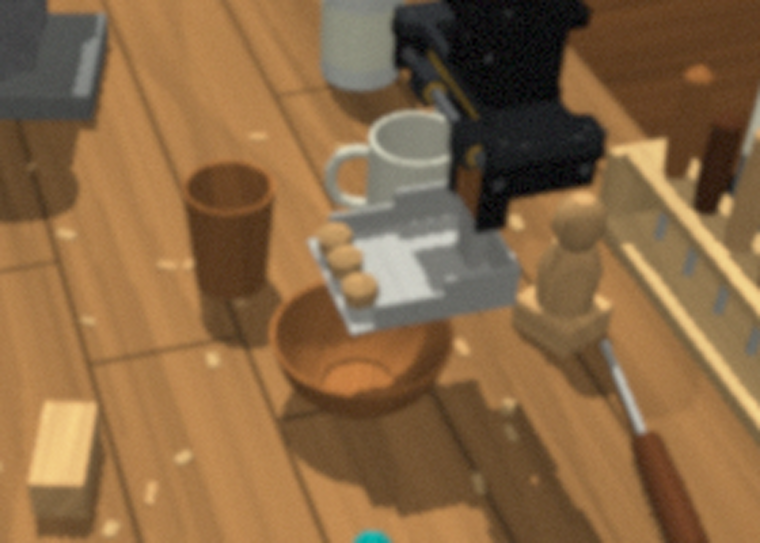

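View pics/w8.png

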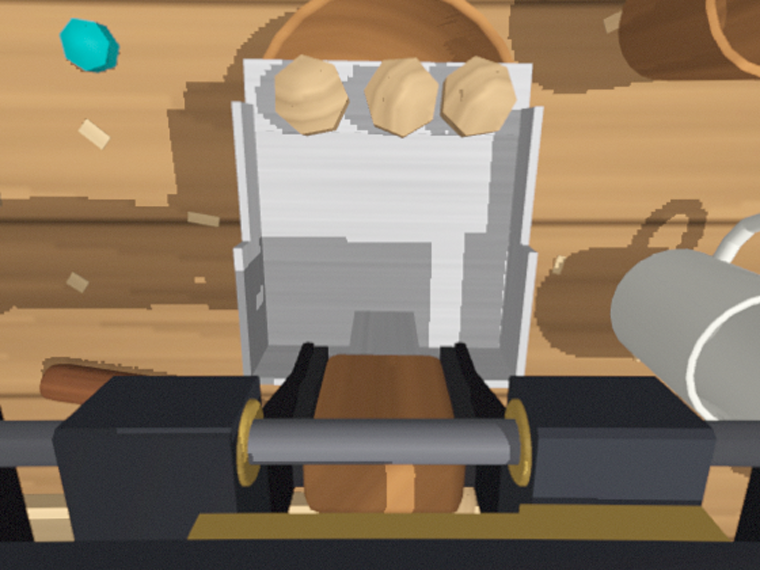

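View pics/c8.png

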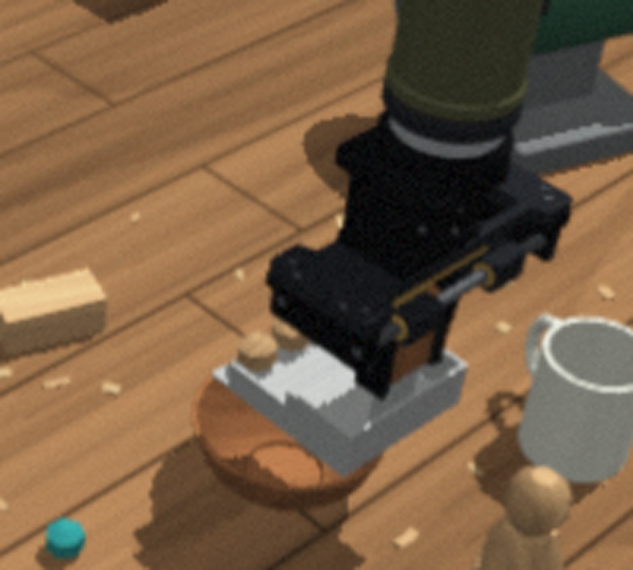

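>>> servo_tool:
  rows: [0, 0, 0, 0, 1, 0, 0, 0, 0, 1]
  force: 25

```text
time_s: 14.48
tool_pos: [0.6787, 0.1003, 0.1696]
tool_rot: [-36.4, 90.0, 53.7]
force: [-0.5, -0.5, -2.5]
grip_width: 0.0397
```

>>> servo_tool:
  rows: [0, 0, 0, 0, 1, 0, 0, 0, 0, 1]
  force: 15

```text
time_s: 14.65
tool_pos: [0.6787, 0.1004, 0.1696]
tool_rot: [12.9, 90.0, 103.0]
force: [0.4, -0.2, -2.6]
grip_width: 0.0399
```

```bash
python3 look.py s9 side 180 460 60 260
```

```text
14.65 [0.67867914 0.1004081  0.16958598] [ 0.39082761 -0.22759277 -2.60204615] 0.03992215895606158
```

View pics/s9.png

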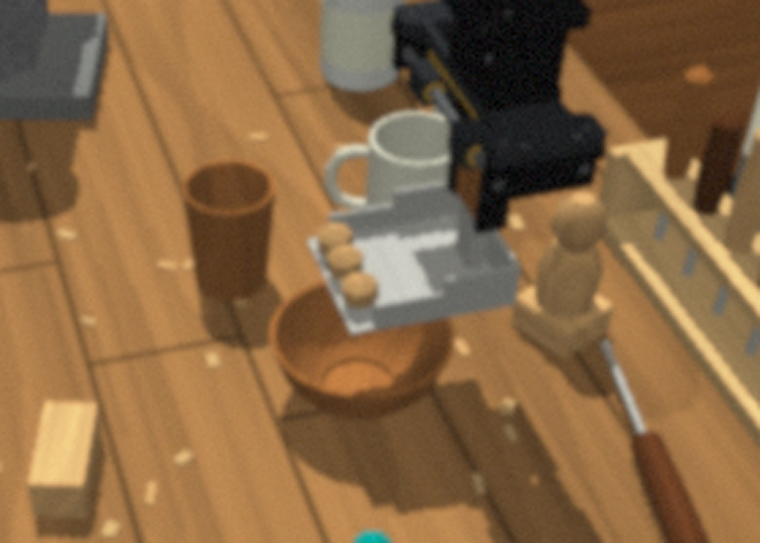

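>>> servo_tool:
  rows: [0, 0, 0, 0, 1, 0, 0, 0, 0, 1, 0, 0, 0, 0, 1]
  force: 11

```text
time_s: 14.95
tool_pos: [0.6787, 0.1005, 0.1696]
tool_rot: [-12.3, 90.0, 77.8]
force: [0.0, -0.4, -3.2]
grip_width: 0.0403
```

>>> servo_tool:
  rows: [0, 0, 0, 0, 1, 0, 0, 0, 0, 1, 0, 0, 0, 0, 1]
  force: 8

```text
time_s: 15.2
tool_pos: [0.6787, 0.1005, 0.1696]
tool_rot: [-20.9, 90.0, 69.2]
force: [-0.8, -0.5, -2.1]
grip_width: 0.0396
```

```bash
python3 look.py s10 side 180 460 60 260
```

```text
15.2 [0.67871215 0.1004838  0.16957925] [-0.76742723 -0.5433041  -2.06997289] 0.03963959646238699
```

View pics/s10.png

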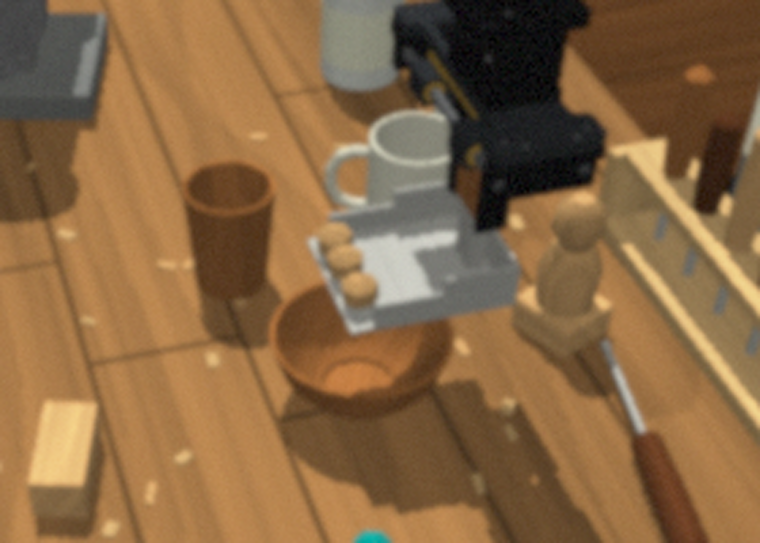

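>>> servo_tool:
  rows: [0, 0, 0, 0, 1, 0, 0, 0, 0, 1, 0, 0, 0, 0, 1]
  force: 6.5

```text
time_s: 15.5
tool_pos: [0.6787, 0.1005, 0.1696]
tool_rot: [3.5, 90.0, 93.6]
force: [0.1, -0.7, -2.9]
grip_width: 0.0402
```

```bash
python3 look.py s11 side 180 460 60 260
```

```text
15.5 [0.67869592 0.10048524 0.16958322] [ 0.09167958 -0.74296809 -2.85335735] 0.04021125857689116
```

View pics/s11.png

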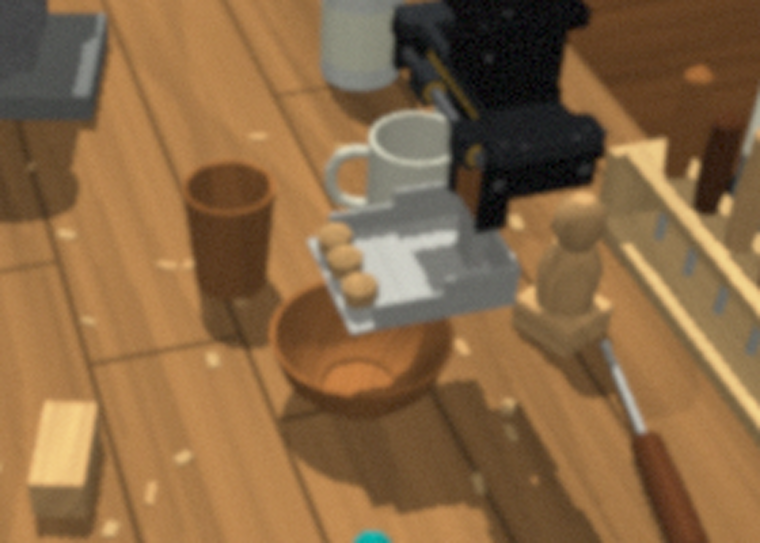

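>>> servo_tool:
  rows: [0, 0, 0, 0, 1, 0, 0, 0, 0, 1, 0, 0, 0, 0, 1]
  force: 5

```text
time_s: 15.8
tool_pos: [0.6787, 0.1005, 0.1696]
tool_rot: [-30.4, 90.0, 59.8]
force: [0.0, 0.3, -2.5]
grip_width: 0.0399
```

```bash
python3 look.py s12 side 180 460 60 260
```

```text
15.8 [0.67871103 0.10047185 0.16958697] [ 0.00877633  0.26926603 -2.52877431] 0.03988869175996837
```

View pics/s12.png

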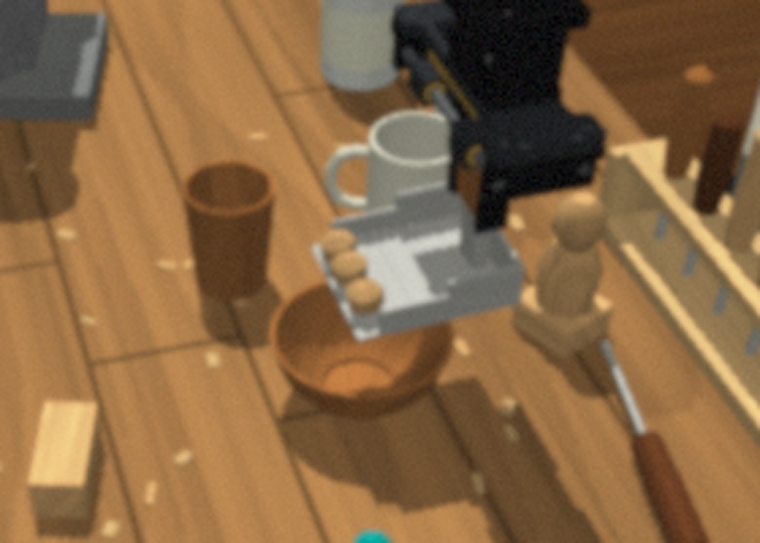

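>>> servo_tool:
  rows: [0, 0, 0, 0, 1, 0, 0, 0, 0, 1, 0, 0, 0, 0, 1, 0, 0, 0, 0, 1]
  force: 5

```text
time_s: 16.18
tool_pos: [0.6787, 0.1005, 0.1696]
tool_rot: [-27.9, 90.0, 62.2]
force: [-0.8, -0.6, -2.8]
grip_width: 0.04
```

```bash
python3 look.py s13 side 180 460 60 260
```

```text
16.1833 [0.67870492 0.10051178 0.16958654] [-0.84120263 -0.60137529 -2.82721527] 0.040006441259510674
```

View pics/s13.png

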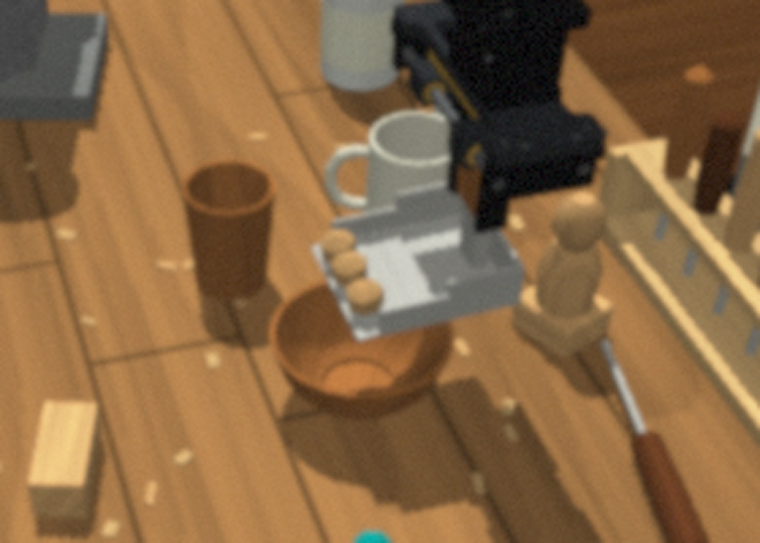

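>>> servo_tool:
  rows: [0, 0, 0, 0, 1, 0, 0, 0, 0, 1, 0, 0, 0, 0, 1]
  force: 4.2

```text
time_s: 16.48
tool_pos: [0.6787, 0.1005, 0.1696]
tool_rot: [-21.5, 90.0, 68.6]
force: [0.8, 0.1, -2.3]
grip_width: 0.0397
```

```bash
python3 look.py s14 side 180 460 60 260
```

```text
16.4833 [0.67871207 0.10050326 0.16957222] [ 0.76516624  0.07743444 -2.29933718] 0.039705119842566104
```

View pics/s14.png

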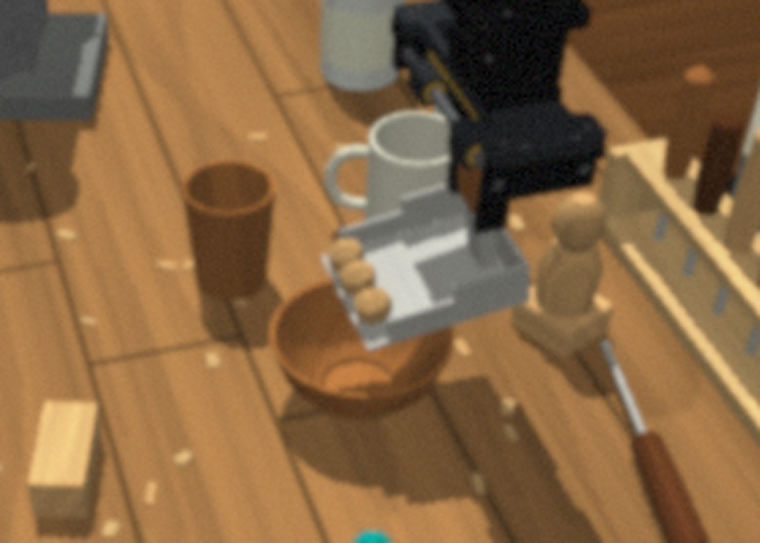

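>>> servo_tool:
  rows: [0, 0, 0, 0, 1, 0, 0, 0, 0, 1, 0, 0, 0, 0, 1]
  force: 3.6

```text
time_s: 16.78
tool_pos: [0.6787, 0.1005, 0.1696]
tool_rot: [-40.5, 90.0, 49.6]
force: [-0.5, -0.8, -2.7]
grip_width: 0.04
```

```bash
python3 look.py s15 side 180 460 60 260
```

```text
16.7833 [0.67872175 0.1004585  0.16958649] [-0.5005969  -0.7781624  -2.67703164] 0.03997142801854673
```

View pics/s15.png

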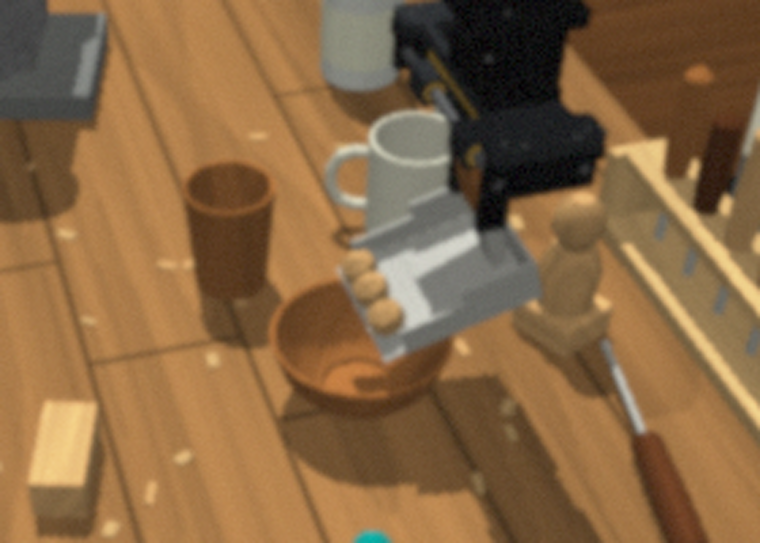

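>>> servo_tool:
  rows: [-1, 0, 0, 0, 1, -3, 0, 0, 0, 1, -6, 0, 0, 0, 1, -9, 0, 0, 0, 1, -11, 0, 0, 0, 1, -12, 0, 0, 0, 1]
  force: 3.4

```text
time_s: 17.33
tool_pos: [0.6663, 0.1006, 0.1698]
tool_rot: [-5.6, 90.0, 84.5]
force: [-0.6, -0.4, -2.0]
grip_width: 0.04
```

>>> servo_tool:
  rows: [0, 0, 0, 0, 1, 0, 0, 0, 0, 1, 0, 0, 0, 0, 1]
  force: 3

```text
time_s: 17.58
tool_pos: [0.6668, 0.1005, 0.1697]
tool_rot: [-64.4, 90.0, 25.8]
force: [-0.7, 0.5, -1.3]
grip_width: 0.0399
```

```bash
python3 look.py s16 side 180 460 60 260
```

```text
17.5833 [0.66681524 0.10050435 0.16969924] [-0.67165184  0.46380229 -1.30504208] 0.039887444869768945
```

View pics/s16.png

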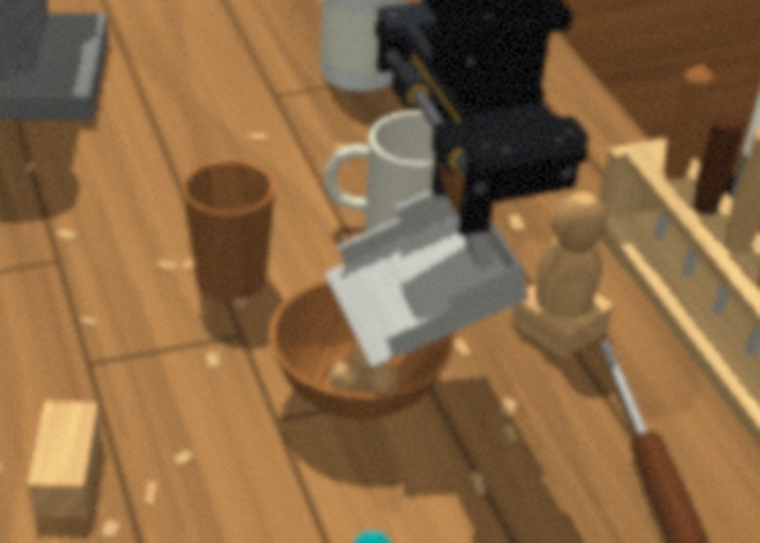

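>>> servo_tool:
  rows: [0, 0, 0, 0, 1, 0, 0, 0, 0, 1, 1, 0, 5, 0, 1, 3, 0, 12, 0, 1, 6, 0, 20, 0, 1, 10, 0, 28, 0, 1, 14, 0, 36, 0, 1, 18, 0, 44, 0, 1, 20, 0, 48, 0, 1, 20, 0, 50, 0, 1]
  force: 30

```text
time_s: 18.47
tool_pos: [0.6877, 0.1004, 0.2208]
tool_rot: [-87.8, 89.9, 2.3]
force: [0.2, 0.1, -2.8]
grip_width: 0.0398
```

>>> servo_tool:
  rows: [-5, -12, 0, 0, 1, -12, -35, 0, 0, 1, -20, -70, 0, 0, 1, -30, -110, 0, 0, 1, -40, -150, 0, 0, 1, -50, -190, 0, 0, 1, -60, -230, 0, 0, 1, -75, -270, 0, 0, 1, -90, -305, 0, 0, 1, -97, -330, 0, 0, 1]

```text
time_s: 19.3
tool_pos: [0.5852, -0.2356, 0.2196]
tool_rot: [127.5, 89.8, -142.7]
force: [0.3, -1.2, -1.3]
grip_width: 0.04
```

>>> servo_tool:
  rows: [0, -10, 0, 0, 1, 0, -12, 0, 0, 1, 0, -12, 0, 0, 1]

```text
time_s: 19.55
tool_pos: [0.5891, -0.2418, 0.2192]
tool_rot: [23.3, 89.9, 113.4]
force: [1.1, 1.2, -2.9]
grip_width: 0.0397
```

```bash
python3 look.py s17 side 150 460 120 420; python3 look.py c17 scene 100 400 180 400
python3 - <<'E'
from h import *
for n in ["side","scene"]:
    p=read_camera(n)
    C,r,c=cloud(p)
    g=(np.hypot(C[:,0]-.6,C[:,1]-.1)<.11)&(C[:,2]>.052)&(C[:,2]<.066)
    print(n,cv2.minEnclosingCircle(C[g][:,:2].astype(np.float32)))
    # scoop underside/outline
    g=(C[:,0]>.42)&(C[:,0]<.63)&(abs(C[:,1]+.24)<.07)&(C[:,2]>.06)&(C[:,2]<.21)
    q=C[g];i=q[:,2].argmin();print(q[i],q[q[:,0].argmin()])
E
```

```text
19.55 [ 0.58911979 -0.24179262  0.21923396] [ 1.06998693  1.19234404 -2.93945831] 0.039666320635176555
19.6 [ 0.58986966 -0.24000066  0.21908092] [ 0.31743532  0.42043959 -2.16255188] 0.04005391669211991
side ((0.6006874442100525, 0.10032101720571518), 0.07179556041955948)
[ 0.51217166 -0.2031338   0.1263441 ] [ 0.51085803 -0.24897948  0.1303903 ]
scene ((0.5971174240112305, 0.09945643693208694), 0.07203223556280136)
[ 0.5113913  -0.23373634  0.12801342] [ 0.50700479 -0.26814283  0.12836125]
```

View pics/s17.png

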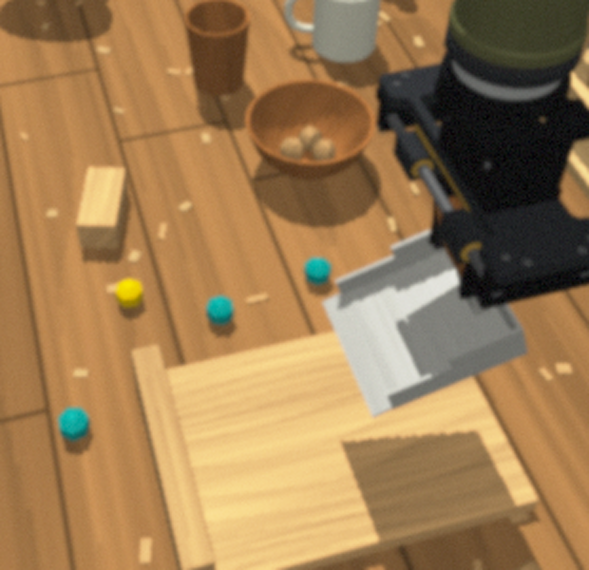

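View pics/c17.png

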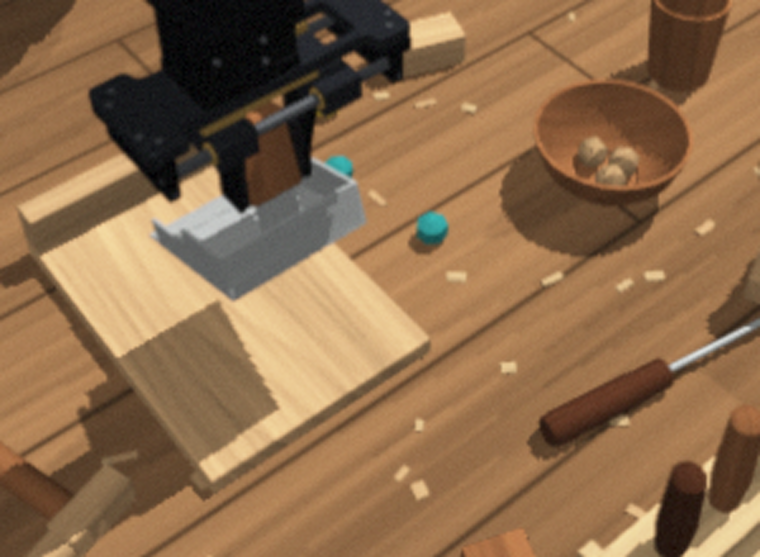

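>>> servo_tool:
  rows: [0, 0, -10, 0, 1, 0, 0, -25, 0, 1, 0, 0, -40, 0, 1, 0, 0, -55, 0, 1, 0, 0, -70, 0, 1, 0, 0, -85, 0, 1, 0, 0, -94, 0, 1, 0, 0, -100, 0, 1, 0, 0, -100, 0, 1]

```text
time_s: 20.5
tool_pos: [0.589, -0.2406, 0.1179]
tool_rot: [72.3, 89.8, 162.5]
force: [-1.1, -0.4, -0.9]
grip_width: 0.0396
```

>>> servo_tool:
  rows: [0, 0, 0, 0, 1, 0, 0, -3, 0, 1, 0, 0, -6, 0, 1, 0, 0, -9, 0, 1, 0, 0, -12, 0, 1, 0, 0, -15, 0, 1, 0, 0, -18, 0, 1, 0, 0, -21, 0, 1, 0, 0, -24, 0, 1, 0, 0, -24, 0, 1]
  force: 5

```text
time_s: 21.33
tool_pos: [0.5892, -0.2414, 0.0947]
tool_rot: [73.2, 89.9, 163.3]
force: [-0.4, 0.1, -3.1]
grip_width: 0.04
```

```bash
python3 look.py s18 side 220 460 240 420
```

```text
21.3333 [ 0.58918879 -0.24136438  0.09472511] [-0.35614896  0.07224772 -3.09484676] 0.040045329921547364
```

View pics/s18.png

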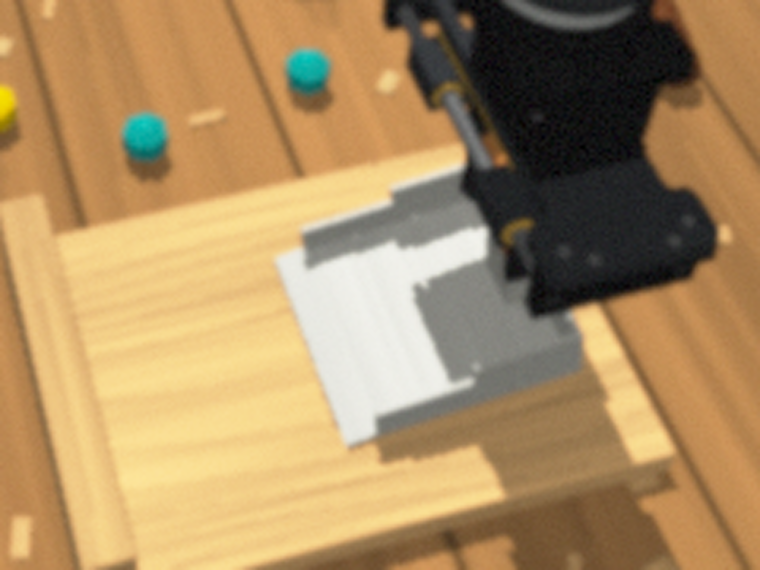

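>>> servo_tool:
  rows: [0, 0, -3, 0, 1, 0, 0, -6, 0, 1, 0, 0, -9, 0, 1, 0, 0, -12, 0, 1, 0, 0, -15, 0, 1, 0, 0, -17, 0, 1, 0, 0, -18, 0, 1, 0, 0, -18, 0, 1]
  force: 5

```text
time_s: 22.05
tool_pos: [0.5903, -0.2415, 0.0782]
tool_rot: [-84.6, 89.9, 5.5]
force: [-0.2, 0.8, 3.4]
grip_width: 0.0401
```

```bash
python3 look.py s19 side 220 460 240 420;python3 look.py c19 scene 100 300 180 400
```

```text
22.05 [ 0.59029693 -0.24149     0.07817086] [-0.18135897  0.79723113  3.41893756] 0.040067810414919636
22.1 [ 0.59029851 -0.24148543  0.07816326] [-0.21418461  1.60288438  4.48841821] 0.04020480642040834
```

View pics/s19.png

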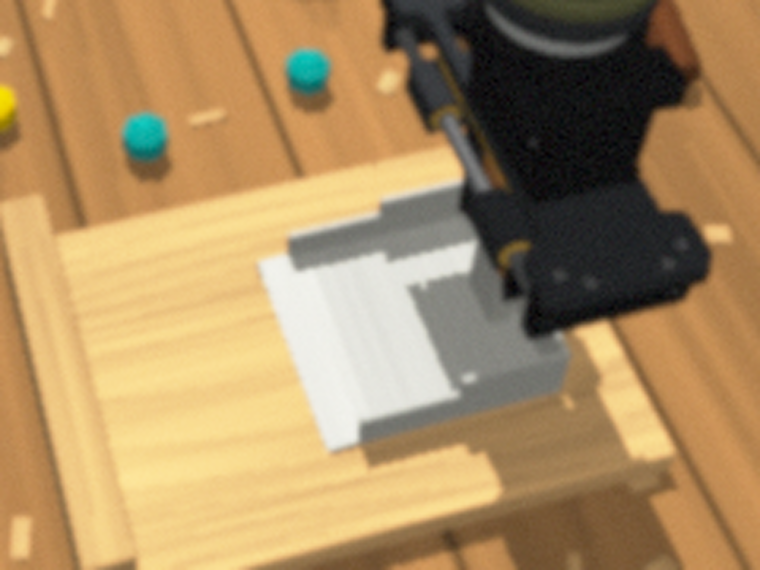

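View pics/c19.png

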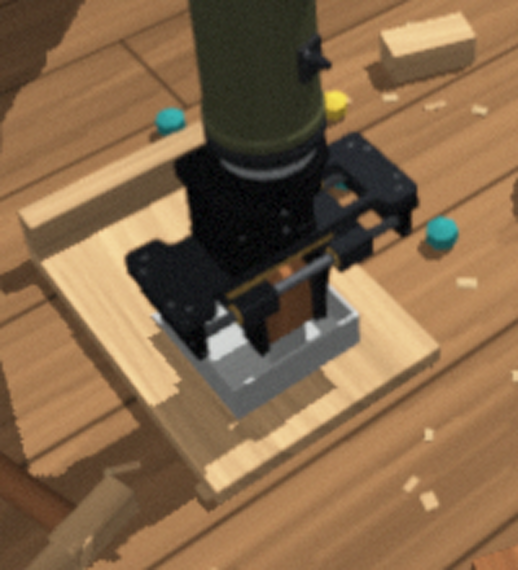

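>>> servo_tool:
  rows: [0, 0, 0, 0, 0.8, 0, 0, 0, 0, 0.4, 0, 0, 0, 0, 0, 0, 0, 0, 0, 0, 0, 0, 0, 0, 0, 0, 0, 0, 0, 0, 0, 0, 0, 0, 0, 0, 0, 0, 0, 0]

```text
time_s: 22.82
tool_pos: [0.5896, -0.2415, 0.0775]
tool_rot: [61.3, 90.0, 151.4]
force: [0.0, -0.4, -0.2]
grip_width: 0.0784
```

>>> servo_tool:
  rows: [0, 0, 5, 0, 0, 0, 0, 15, 0, 0, 0, 0, 35, 0, 0, 0, 0, 60, 0, 0, 0, 0, 90, 0, 0, 0, 0, 120, 0, 0, 0, 0, 145, 0, 0, 0, 0, 150, 0, 0, 0, 0, 150, 0, 0]

```text
time_s: 23.57
tool_pos: [0.591, -0.2424, 0.2311]
tool_rot: [-103.1, 89.7, -13.0]
force: [0.1, 0.6, 0.3]
grip_width: 0.0874
```

```bash
python3 look.py s20 side 150 460 120 420;python3 - <<'E'
from h import *
for n in ["scene","side"]:
    p=read_camera(n);C,r,c=cloud(p)
    q=C[(abs(C[:,0]-.59)<.06)&(abs(C[:,1]+.24)<.05)&(C[:,2]>.055)&(C[:,2]<.15)]
    print(n,"handle",q.min(0),q.max(0))
    for a in(.075,.095,.115):
        k=q[abs(q[:,2]-a)<.004];print(a,k[:,0].min(),k[:,0].max())
    g=(np.hypot(C[:,0]-.6,C[:,1]-.1)<.11)&(C[:,2]>.052)&(C[:,2]<.066)
    B=cv2.minEnclosingCircle(C[g][:,:2].astype(np.float32));print(B)
    f=p["frame"][r,c].astype(int)
    for m in cut_out("blank_left",p):
        k=C[m["pixels"][r,c]]
        if len(k):
            e=np.median(k,0)
            if np.hypot(e[0]-.6,e[1]-.1)<.09:print(round(m["score"],2),e)
E
```

```text
23.5667 [ 0.59097351 -0.24236778  0.23113236] [0.0802219  0.57489953 0.26112847] 0.08741282850487946
scene handle [ 0.56154065 -0.28701949  0.05512015] [ 0.60323642 -0.19061383  0.13324636]
0.075 0.582988203627004 0.59797696588312
0.095 0.5826037297726062 0.598586265876991
0.115 0.5823822214770099 0.5988904208881031
((0.5977212190628052, 0.10009928792715073), 0.07061189413070679)
side handle [ 0.58072131 -0.2813902   0.05511939] [ 0.60173427 -0.22252084  0.13145374]
0.075 0.5807429495101204 0.5982225368425059
0.095 0.5808868943212706 0.5978011690574531
0.115 0.5808225298588712 0.5978795260537617
((0.6008264422416687, 0.09918776154518127), 0.07255005091428757)
0.63 [0.60436972 0.10672736 0.02696948]
```

View pics/s20.png

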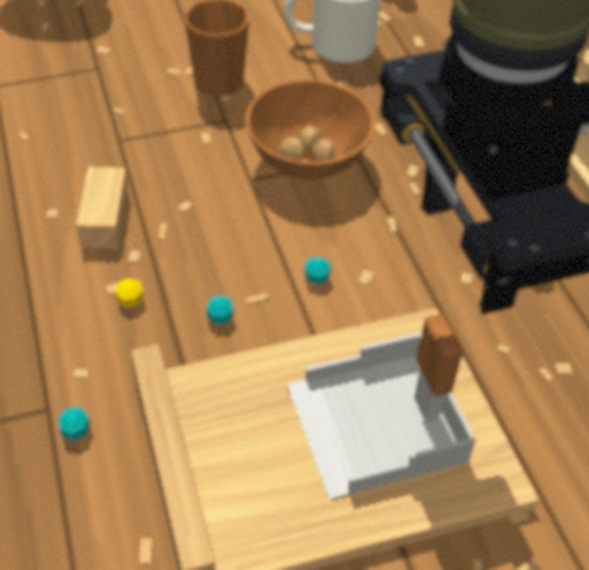

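The scoop stands upright on the board (handle vertical, top at z≈0.13). The three blanks sit in the upright bowl, at about (291,147), (310,134) and (322,149) in this crop. The gripper is clear of everything, so I am handing in.

```bash
python3 -c "
from cell import *
print(sign_off())"
```

```text
the job is handed in; nothing more can be done
None
```

The job is done and handed in at about 23.7 s, with no verdict reported. All three blanks are in the wide bowl and the scoop is standing on its flat bottom on the board.

**What I did:** I gripped the handle across its 40 mm width and slid the scoop along the board until its lip reached the fence and all three blanks rode onto it. I then lifted it to a `scoop_grip` height of about 0.19 m and carried it over the bowl. The moves could not tilt the tool, so I eased the grip from 60 N to 3 N. The scoop then swung nose-down under its own weight, a little at a time, and the blanks slid out. I set it down lip first so it turned flat again, opened the gripper and backed off.

**Last checks:**
- **Blanks:** all three show inside the bowl in the side picture, which is also the view taken after the scoop was released. The network's final pass picked out only one of them in the bowl, so the count of three is by eye.
- **Bowl:** it is upright and stayed within about 2 mm of where it started.
- **Scoop:** the handle is vertical to within about 1 degree, with its top at z≈0.13, so `scoop_grip` is at about 0.10 m.
- **Gripper:** it is open and clear, and none of the force readings exceeded about 6 N.
- **Look-alikes:** the turquoise and yellow ones were not touched.

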